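Set, lock and open the test-bench air regulator

ROBOT

A 7-joint arm with a two-finger parallel gripper is mounted at the origin on the work surface. World frame = base frame: x ahead of the robot, y to its left, z up, the work surface at z = 0. Lengths are in m, angles in rad, forces in N, time in s.
With the tool pointing down it reaches from about 0.4 to 0.925 m from the base axis. Payload 4.1 kg.
Tool frame: the origin (TCP) lies between the finger pads, 19 mm behind the fingertips; this is the grasp point; z points along the fingers, y is the line along which they close (so a half turn about z gives the same grasp; the last joint's range is limited). The gripper opens to 85 mm and grips with 20 to 120 N. Pads are 22 mm wide; open, the fingers measure 114 mm over their backs; the gripper's body (76 mm by 85 mm) begins 54 mm behind the grasp point. The pads swing forward as they close: fully open they stand 13 mm farther back than shut.
Start: joints at [1.081, 0.398, 0.045, 1.537, -0.019, 1.207, -0.051], TCP at [0.248, -0.601, 0.25] pointing down, gripper open.
Joint ranges: [-2.82, 2.82], [-0.49, 2.23], [-1.37, 1.46], [0, 2.46], [-1.36, 4.5], [0.23, 2], [-2.94, 2.94]. Speed limits (rad/s): [2.57, 2.57, 3.14, 3.14, 3.14, 3.14, 3.14].

INTERFACE

Orientations are given as a unit quaternion [w, x, y, z].
In Python, from cell import telemetry, eyes, ctrl gives the robot as it stands.
- The arm moves only by the shell command python3 -m crank 'ROWS' [FORCE]. ROWS is JSON, a list of rows, each a list of 7 numbers: the turn, a rotation vector about the world's x, y, z as a fraction of full scale, then the shift along the world's x, y, z as a fraction of full scale, then the opening, from 0 (shut) to 1 (fully open). A call has 1 to 8 rows; each row is the pose to reach, as a shift and turn from the pose commanded when the call began; what a row does not reach only later rows make up. Full scale, the value 1, is 500 mm for a shift and 45 degrees for a turn. A row lasts 1/12 s, in which the tool goes at most 41.7 mm and 7.16 degrees, less where a joint would pass 70% of its speed; a pose out of reach is approached as far as the arm can. A call with a number of a shift or a turn outside -1 to 1 is refused whole. A call with a gripper value outside its range is refused whole. The fingers move at their own pace and stop on an object; FORCE is the grip in N (left out, the last holds). Time passes only in rows, so rows that repeat a pose let the fingers close. It gives the time, the measured TCP pose, the force, the opening and the grip force at its end, in the units of the state.
- telemetry.get_obs(): the state, without advancing time (a new reading comes with each control period).
- eyes.read_camera(name): name is "scene" or "top" or "wrist"; returns (picture, depth): 420x560x3 uint8, red, green, blue; 420x560 float32, m along the optical axis (not along the pixel's ray), 0 where there is no reading.
- eyes.camera_info(name): a dict with "fov_y" (degrees; the focal length in pixels is half the picture's height over the tangent of half this angle, whatever the lens; pixels are square), "cx", "cy" (the principal point, pixels), "cam_to_world" (4x4, takes a point from camera to world coordinates); the wrist camera has in their place "T_tool_cam" (4x4, takes a point from camera to tool coordinates, whose origin is the TCP and whose axes are the flange's). Camera axes: x right, y up, looking along -z (the intrinsics and any distortion apply to the point x, -y, -z); pixel columns grow to the right and rows downward; lengths in m; the calibration is good to about 2 mm. A picture is of the moment at which its call begins: read the wrist's pose just before it. camera_info takes no time and is no camera call.
- ctrl.finish_job(): hands the job in; it is judged then, once.
The state is a dict: "t": time; "qpos": joint angles; "qd": joint speeds; "tau": joint torques, N m; "tool_pos": TCP position; "orientation": TCP orientation; "contact_force": force on the tool from outside, world axes, zero at the start; "torque": the same for the moment, N m; "opening": finger opening in m; "grasp_force": force on a finger pad.
Only numpy, scipy, OpenCV 4.12 (cv2) and the standard library are available. Lean on these libraries where they do the work, as an engineer would, in place of code of your own. Each camera call takes 0.05 s, during which the arm holds its last target. There are 200 camera calls.

TASK

Turn the black regulator knob clockwise until its white pointer lies on the green mark of the dial and let go, then slide the clear lock hood by its red tab fully over the knob. With the setting locked, swing the yellow valve handle fully open, and leave the other things on the bench alone.

Things in the scene. Friction and masses are not known exactly. Their poses are not given: they have to be found in the camera images.
- unit: Fixed aluminium manifold block, 120 x 270 x 30 mm (x, y, z), origin at the centre of its underside. It carries the dial and knob (axis at x 0, y +60 mm) and the lock hood, which slides along its y axis. It turns up to 0.35 rad in yaw.
- knob: Black regulator knob: disc of 56 mm diameter, its top 44 mm above the bench, carrying a grip bar 52 mm long (along the knob's x), 15 mm thick (y), up to 78 mm above the bench. Origin on its vertical axis 34 mm above the bench. The white pointer points along the knob's -x. It turns stiffly and stays where it is left.
- knob_grip (a point): On the knob's axis, 68 mm above the bench: where to put the TCP to pinch the grip bar from above.
- pointer (a point): Near the tip of the white pointer, 36 mm from the knob axis, 38 mm above the bench; it turns with the knob. At the knob's anticlockwise stop it points along the unit's -x, from where it can turn 5.0 rad clockwise (seen from above). It starts 0.2 to 0.8 rad clockwise from that stop.
- mark (a point): The green stripe on the grey dial (94 mm diameter, top 34 mm above the bench), 7 mm wide, 36 mm from the knob axis; fixed during an episode, 2.0 to 3.5 rad clockwise from the knob's anticlockwise stop.
- lock (a joint): Travel of the lock hood in m along the unit's +y: it starts parked between 0 and 0.012, and 0.140 is its end stop, fully home over the knob. Moves with about 3 N and stays where it is left.
- lock_tab (a point): Middle of the red tab on the roof of the hood, 113 mm above the bench. The tab is 60 mm along the unit's x, 16 mm thick along the unit's y, from 89 to 131 mm above the bench. The clear hood with red edges is a tunnel, open at both y ends: 106 mm in x, 90 mm in y, roof at 90 mm above the bench.
- valve (a joint): Angle of the yellow valve handle in rad, anticlockwise from above: 0 closed (handle across the steel pipe), 1.57 open (along the pipe). Starts between 0 and 0.2; stays where it is left.
- valve_hinge (a point): On the vertical axis of the valve handle, at mid-height of the handle, 70 mm above the bench.
- valve_tip (a point): Outer end of the valve handle, 85 mm from its axis, 70 mm above the bench. The handle is a bar 18 mm wide and 16 mm high (62 to 78 mm above the bench), free underneath except within 40 mm of its axis, where block and steel pipe stand.
- bin: Blue open bin, 160 x 110 x 60 mm, with black parts; loose bystander; origin at the centre of its underside.
- bezel_part: Black moulded frame, 90 x 140 x 30 mm; loose bystander; origin at the centre of its underside.
- spray: Can, 52 mm diameter, 140 mm tall; loose bystander; origin at the centre of its underside.

How it is judged:
On the way, in this order (a step that is already met when the one before it is completed fails the run):
1. Hood still parked (under 50 mm) and valve closed (under 0.5 rad): pointer on the green mark (within 3.5 mm at 36 mm radius, about 5.5 degrees) and knob let go, for 0.3 s (horizontal distance between pointer and mark below 0.0035 m and contact force between the fingers and knob below 0.1 N and value of joint lock below 0.05 m and value of joint valve below 0.5 rad), for 0.3 s.
2. Pointer still on the mark and valve still closed (under 0.5 rad): lock hood fully home over the knob (within 3 mm of its end stop), for 0.2 s (horizontal distance between pointer and mark below 0.0035 m and value of joint lock above 0.137 m and value of joint valve below 0.5 rad), for 0.2 s.
3. The valve handle is swung fully open (at least 1.42 rad of 1.57) (value of joint valve above 1.42 rad), for 0.2 s.
At the end, for the whole second after the job is handed in: The pointer is on the green mark (within 3.5 mm at 36 mm radius), the lock hood is within 3 mm of its end stop over the knob, and the valve handle stands at least 1.42 rad open (horizontal distance between pointer and mark below 0.0035 m and value of joint lock above 0.137 m and value of joint valve above 1.42 rad); the robot touches nothing.
It fails at once if The blue bin is moved by more than 20 mm (distance of bin from where it was at the start of the episode above 0.02 m).
It fails at once if The black frame is moved by more than 20 mm (distance of bezel_part from where it was at the start of the episode above 0.02 m).
It fails at once if The can is moved by more than 20 mm (distance of spray from where it was at the start of the episode above 0.02 m).
It also fails if it takes over 72 s, if anything falls off the work surface, if the arm or the gripper's body presses on something with over 40 N, if the wrist force passes 120 N, or if a joint passes its speed limit or range.

## Working session

There is one attempt and no reset: what is moved stays moved. The work goes in short steps, Python scripts to look and compute and a shell command to move; the robot and the scene stay as the last step left them, time stands still between calls to the robot, and variables do not carry over. Pictures are saved under pics/ and viewed, at most 10 in all, crops included, and the job is handed in when it is done.

```bash
ls; mkdir -p pics; cat > h.py <<'E'
import numpy as np, cv2
from cell import telemetry, eyes, ctrl
def cam(n):
    o=telemetry.get_obs(); rgb,d=eyes.read_camera(n); i=eyes.camera_info(n)
    if 'cam_to_world' in i: T=np.array(i['cam_to_world'])
    else:
        from scipy.spatial.transform import Rotation as R
        q=o['orientation']; W=np.eye(4); W[:3,:3]=R.from_quat([q[1],q[2],q[3],q[0]]).as_matrix(); W[:3,3]=o['tool_pos']; T=W@np.array(i['T_tool_cam'])
    f=rgb.shape[0]/2/np.tan(np.radians(i['fov_y'])/2)
    return rgb,d,dict(f=f,cx=i['cx'],cy=i['cy'],T=T,info=i)
def ray(c,u,v):
    d=np.array([(u-c['cx'])/c['f'],-(v-c['cy'])/c['f'],-1.]); return c['T'][:3,3],c['T'][:3,:3]@d
def onz(c,u,v,z):
    o,d=ray(c,u,v); return o+d*(z-o[2])/d[2]
def save(n,rgb): cv2.imwrite('pics/'+n+'.png',cv2.cvtColor(rgb,cv2.COLOR_RGB2BGR))
E
python3 - <<'E'
from h import *
for n in ('top','scene'):
    r,d,c=cam(n); save(n+'0',r); np.savez(n+'0.npz',r=r,d=d); print(n,c)
print(telemetry.get_obs())
E
```

```text
pics
top {'f': np.float64(445.5408651688813), 'cx': 281.7942524071558, 'cy': 203.65436270173922, 'T': array([[ 0.00679597,  0.9866412 , -0.16276656,  0.42188021],
       [-0.99987723,  0.00900284,  0.01282472,  0.0587172 ],
       [ 0.01411876,  0.16265942,  0.98658126,  1.32035957],
       [ 0.        ,  0.        ,  0.        ,  1.        ]]), 'info': {'fov_y': 50.47249509380579, 'cx': 281.7942524071558, 'cy': 203.65436270173922, 'cam_to_world': array([[ 0.00679597,  0.9866412 , -0.16276656,  0.42188021],
       [-0.99987723,  0.00900284,  0.01282472,  0.0587172 ],
       [ 0.01411876,  0.16265942,  0.98658126,  1.32035957],
       [ 0.        ,  0.        ,  0.        ,  1.        ]])}}
scene {'f': np.float64(397.90433837005384), 'cx': 279.9940433990339, 'cy': 211.593001179025, 'T': array([[ 0.64594563, -0.41773926,  0.638943  ,  1.31586283],
       [ 0.76304611,  0.37819749, -0.52414435, -0.5107201 ],
       [-0.02269097,  0.82611172,  0.56304933,  0.68274752],
       [ 0.        ,  0.        ,  0.        ,  1.        ]]), 'info': {'fov_y': 55.64705133614698, 'cx': 279.9940433990
[... 296 characters left out ...]
: 0.1, 'qpos': array([ 1.08097438,  0.39912852,  0.0450692 ,  1.53772347, -0.01871803,
        1.20688911, -0.05071765]), 'qd': array([-0.00012412, -0.00025965,  0.00192488, -0.00304644,  0.00032618,
        0.00131718,  0.00093222]), 'tau': array([ 3.52915667e-03, -4.76265335e+01,  1.36983331e+00, -2.54952675e+01,
        1.18190405e-02,  5.01063318e-03, -1.84814314e-05]), 'tool_pos': array([ 0.24743208, -0.6005031 ,  0.24907478]), 'orientation': array([-8.33504653e-04,  9.80961940e-01,  1.94198167e-01, -2.24354975e-04]), 'contact_force': array([0.13558949, 0.56709203, 0.04502044]), 'torque': array([ 0.01574469, -0.01341755,  0.00823599]), 'grasp_force': 0.0, 'opening': 0.08517595413378472}
```

View pics/top0.png

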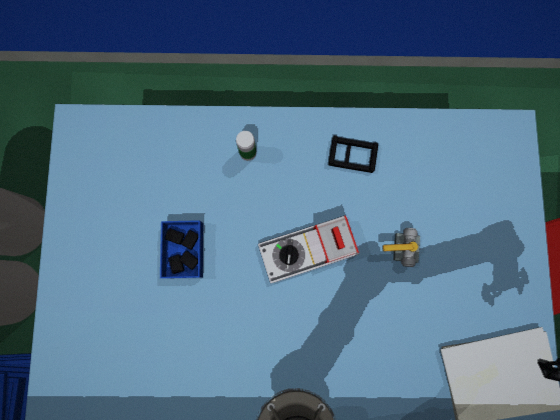

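View pics/scene0.png

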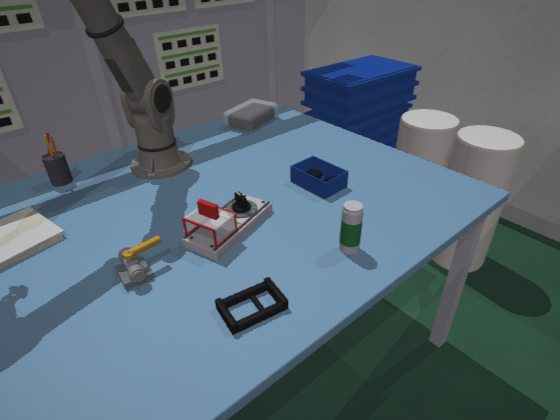

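The top picture shows the knob at about (289,256), the red tab at (338,238), the valve hinge at (408,247) and the handle tip at (385,247). The bin, can and frame are all well clear.

```bash
python3 - <<'E'
from h import *
r,d,c=cam('top')
hsv=cv2.cvtColor(r,cv2.COLOR_RGB2HSV); H,S,V=cv2.split(hsv)
def box(x0,y0,x1,y1):
    m=np.zeros(H.shape,bool); m[y0:y1,x0:x1]=1; return m
b=box(250,205,365,290)
g=b&(H>40)&(H<85)&(S>80); red=b&((H<8)|(H>172))&(S>120); y=box(370,215,440,280)&(H>15)&(H<35)&(S>120)
for n,m,z in(('green',g,.034),('yellow',y,.078)):
    v,u=np.nonzero(m); print(n,len(u),u.mean(),v.mean(),onz(c,u.mean(),v.mean(),z))
    if n=='yellow': print(cv2.minAreaRect(np.c_[u,v].astype(np.float32)),[onz(c,a,bb,z)[:2] for a,bb in cv2.boxPoints(cv2.minAreaRect(np.c_[u,v].astype(np.float32)))])
n,l,st,ce=cv2.connectedComponentsWithStats(red.astype(np.uint8))
for i in range(1,n):
    if st[i,4]>15: print('red',st[i],ce[i],onz(c,*ce[i],.131))
print('knob',onz(c,289,255,.044))
print(telemetry.get_obs()['tool_pos'],eyes.camera_info('wrist'))
save('crop',cv2.resize(r[200:300,240:440],None,fx=4,fy=4,interpolation=cv2.INTER_CUBIC))
E
```

```text
green 18 279.05555555555554 246.44444444444446 [0.50911048 0.04903609 0.034     ]
yellow 238 400.9117647058824 246.81512605042016 [ 0.50773236 -0.29091143  0.078     ]
((400.0, 246.5), (9.0, 34.0), 90.0) [array([ 0.52077665, -0.24113642]), array([ 0.52153029, -0.3366081 ]), array([ 0.49643175, -0.33553464]), array([ 0.4957076 , -0.24037761])]
red [345 216  14  37  61] [351.45901639 234.60655738] [ 0.53570215 -0.14410274  0.131     ]
red [314 225  15  38  71] [321.38028169 242.91549296] [ 0.51281075 -0.06318185  0.131     ]
red [332 227  13  22 158] [337.57594937 237.61392405] [ 0.52733106 -0.10670288  0.131     ]
knob [0.48432377 0.02057837 0.044     ]
[ 0.24745193 -0.60055985  0.24922315] {'fov_y': 65.46427515530316, 'cx': 280.7077907630848, 'cy': 208.01226855587342, 'T_tool_cam': array([[ 3.09219745e-04,  9.62619860e-01,  2.70855884e-01,
         6.82436932e-02],
       [ 9.99999582e-01, -6.46992063e-05, -9.11698393e-04,
         5.13827546e-04],
       [-8.60094819e-04,  2.70856053e-01, -9.62619478e-01,
        -1.25129766e-01],
       [ 0.00000000e+00,  0.00000000e+00,  0.00000000e+00,
         1.00000000e+00]])}
```

View pics/crop.png

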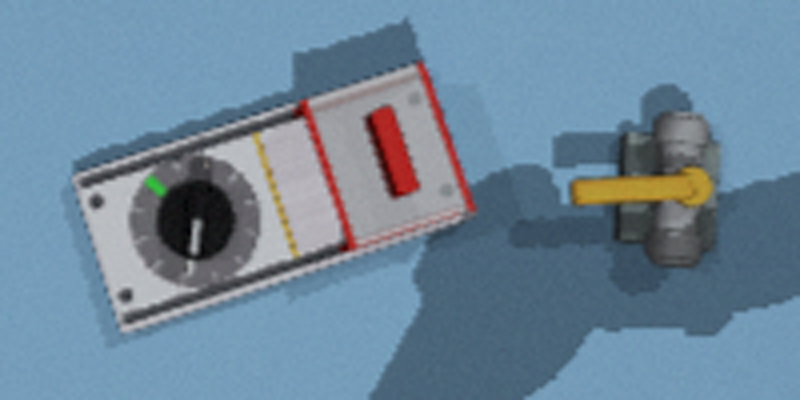

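The crop puts the green mark at (155,185), the dial centre at (195,220) and the pointer tip at about (192,265). The unit's yaw is about 0.33 and the knob needs roughly 130° clockwise. I'll bring the wrist camera over the knob and turn the tool y axis to world +90°.

```bash

python3 -m crank '[[0,0,0.16,0.03,0.08,0,1],[0,0,0.32,0.06,0.16,0,1],[0,0,0.48,0.09,0.24,0,1],[0,0,0.64,0.12,0.32,0,1],[0,0,0.8,0.15,0.4,0,1],[0,0,0.96,0.18,0.48,0,1],[0,0,1,0.21,0.55,0,1],[0,0,1,0.24,0.62,0,1]]' 60
python3 -m crank '[[0,0,0.16,0.03,0.08,0,1],[0,0,0.32,0.06,0.16,0,1],[0,0,0.48,0.09,0.24,0,1],[0,0,0.64,0.12,0.32,0,1],[0,0,0.8,0.15,0.4,0,1],[0,0,0.96,0.18,0.48,0,1],[0,0,1,0.21,0.55,0,1],[0,0,1,0.24,0.62,0,1]]'
python3 -m crank '[[0,0,1,0,0,0,1],[0,0,1,0,0,0,1],[0,0,1,0,0,0,1],[0,0,1,0,0,0,1],[0,0,1,0,0,0,1],[0,0,1,0,0,0,1],[0,0,1,0,0,0,1],[0,0,1,0,0,0,1]]'
python3 -c "
from h import *
o=telemetry.get_obs();print(o)"
```

```text
t: 0.82
tool_pos: [0.3677, -0.2889, 0.25]
orientation: [0.0, 0.832, 0.555, -0.0]
contact_force: [1.5, -0.4, 0.6]
opening: 0.0856
grasp_force: 0.0
t: 1.48
tool_pos: [0.4877, 0.021, 0.2502]
orientation: [0.0, 0.556, 0.831, -0.0]
contact_force: [1.0, 0.2, 0.4]
opening: 0.0851
grasp_force: 0.0
t: 2.15
tool_pos: [0.4874, 0.0189, 0.2498]
orientation: [-0.0, 0.196, 0.981, -0.0]
contact_force: [-0.1, 0.6, -0.3]
opening: 0.0849
grasp_force: 0.0
{'t': 2.15, 'qpos': array([ 0.49559205,  0.14483904, -0.68069243,  1.89751421,  0.10024025,
        1.13361727,  0.95398311]), 'qd': array([-0.00554034, -0.00108429,  0.00615394, -0.00193771, -0.00092641,
        0.00031693, -0.05536256]), 'tau': array([ 5.47377428e-02, -2.82502574e+01, -2.16082469e+00, -2.45734423e+01,
        1.43124454e-02,  8.91930868e-04,  3.08839576e-01]), 'tool_pos': array([0.48738304, 0.01885338, 0.24979462]), 'orientation': array([-2.52855362e-04,  1.95853058e-01,  9.80633222e-01, -6.85428385e-06]), 'contact_force': array([-0.05429871,  0.63040919, -0.25419296]), 'torque': array([ 0.01736599, -0.01241418, -0.01169955]), 'grasp_force': 0.0, 'opening': 0.08494381045495097}
```

```bash
python3 - <<'E'
from h import *
r,d,c=cam('wrist'); save('w1',r); np.savez('w1.npz',r=r,d=d,T=c['T'])
def pix(p):
    q=np.linalg.inv(c['T'])@np.r_[p,1]; return c['cx']-c['f']*q[0]/q[2], c['cy']+c['f']*q[1]/q[2]
print(pix([.484,.02,.044]))
E
```

```text
(np.float64(281.2245853657365), np.float64(181.39305416272666))
```

View pics/w1.png

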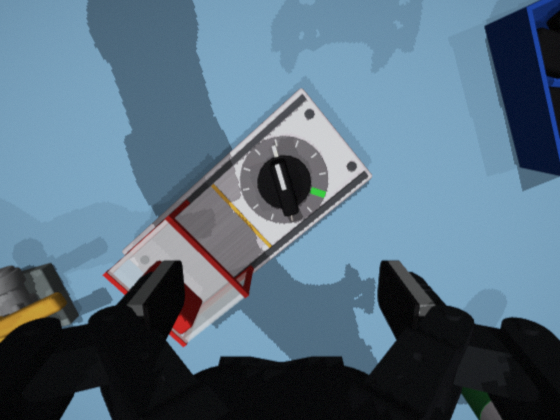

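The wrist picture shows the dial at (285,180), the green mark at (318,192), and the white stripe on the bar and disc from (276,150) to (284,190).

```bash
cat >> h.py <<'E'
def knob(r,d,c,guess,show=True):
    """axis, pointer and mark from ray casts in the neighbourhood of the dial"""
    v,u=np.mgrid[0:420,0:560]; D=np.stack([(u-c['cx'])/c['f'],-(v-c['cy'])/c['f'],-np.ones_like(u,float)],-1)@c['T'][:3,:3].T
    o=c['T'][:3,3]
    P=lambda z:o+D*((z-o[2])/D[...,2])[...,None]
    X=o+D*d[...,None]
    H,S,V=[a.astype(int) for a in cv2.split(cv2.cvtColor(r,cv2.COLOR_RGB2HSV))]
    p34=P(.034)[...,:2]; near=np.hypot(*(p34-guess).transpose(2,0,1))<.062
    green=near&(H>40)&(H<80)&(S>100)
    plate=near&(V>150)&(S<60)
    disc=near&(V<70)&(S<120)
    return dict(P=P,X=X,green=green,disc=disc,H=H,S=S,V=V,near=near)
E
python3 - <<'E'
from h import *
z=np.load('w1.npz'); i=eyes.camera_info('wrist')
c=dict(f=210/np.tan(np.radians(i['fov_y']/2)),cx=i['cx'],cy=i['cy'],T=z['T'])
k=knob(z['r'],z['d'],c,np.array([.484,.02]))
X=k['X'];
print('z near',np.percentile(X[k['near']][:,2],[1,10,30,50,70,90,99]).round(4))
g=k['green']; print('green',g.sum(),k['P'](.034)[g].mean(0),X[g].mean(0))
# dial circle: grey pixels boundary
for nm,m,zz in (('dialgrey',k['near']&(k['V']<150)&(k['S']<90),.034),('disc',k['disc'],.044)):
    n,l,st,ce=cv2.connectedComponentsWithStats(m.astype(np.uint8)); j=1+np.argmax(st[1:,4])
    cn=max(cv2.findContours((l==j).astype(np.uint8),0,cv2.CHAIN_APPROX_NONE)[0],key=len)[:,0]
    p=k['P'](zz)[cn[:,1],cn[:,0],:2].astype(np.float32); print(nm,st[j],cv2.minEnclosingCircle(p),cv2.fitEllipse(p))
# bright pixels inside disc/dial
m=k['near']&(k['V']>150)
v,u=np.nonzero(m)
mm=m&(np.hypot(*(k['P'](.044)[...,:2]-np.array([.4845,.02])).transpose(2,0,1))<.04)
n,l,st,ce=cv2.connectedComponentsWithStats(mm.astype(np.uint8))
for j in range(1,n):
    if st[j,4]>4: q=l==j; print('white',st[j],ce[j],np.median(X[q][:,2]),X[q][:,2].min(),X[q][:,2].max(),X[q].mean(0))
print(k['V'][140:205:5,255:320:5])
big=cv2.resize(z['r'][125:235,225:345],None,fx=5,fy=5,interpolation=cv2.INTER_NEAREST); save('w1crop',big)
E
```

```text
z near [0.0016 0.031  0.0323 0.035  0.0361 0.0466 0.0805]
green 109 [0.51095902 0.05002774 0.034     ] [0.50939803 0.04998285 0.04007615]
dialgrey [ 223  119  116  116 6723] ((0.4839800000190735, 0.019967172294855118), 0.062034688889980316) ((0.48389312624931335, 0.019414659589529037), (0.0947452262043953, 0.1147785410284996), 109.17481994628906)
disc [ 257  155   54   62 2256] ((0.4900752902030945, 0.0214831680059433), 0.03283155709505081) ((0.4879271686077118, 0.021733703091740608), (0.05336245521903038, 0.06185039505362511), 80.92691040039062)
white [272 143   6  14  52] [274.65384615 149.98076923] 0.04078038380696855 0.03423104469237531 0.04270095434085103 [0.4522747  0.02596211 0.03990009]
white [257 151   3   4   8] [258.  152.5] 0.035986893920606194 0.03474054191297693 0.036516842376912995 [0.44841494 0.00890391 0.03581121]
white [275 164  11  26 107] [280.04672897 176.75700935] 0.08002736853543774 0.07747634246478835 0.3749578545198854 [0.47263599 0.02351927 0.08277458]
white [245 168   5   3  12] [246.91666667 169.08333333] 0.03545300553039296 0.033618871431546904 0.03687294
[... 640 characters left out ...]
18 189 104 102 102 116 118 179 208 210]
 [101 115 116 117 158 104 102 102 155 116 117 127 211]
 [172 116 117 109 207 104 102  99  99 116 117 113 117]
 [116 126 117 113 201  59  60  73 101 107 116 116 158]
 [117 115 111  30   9   9  18  23  21  70 108 115 114]
 [109 107  26  15 146  58   8  18  19  25  69 112 114]
 [107  42  21  13  51 179  18  21  20  27  23  99 114]
 [107  24  22  20  23 211  24  18  18  21  23  85 114]
 [108  26  25  22  21 202  30   8  20  19  23  36 113]
 [107  19  23  24  12  99 128  13  15  19  24  37 115]
 [110  22  25  22  21  26  45  17  16  21  22 106 201]
 [113  89  23  21  20  24  23  22  14  13  26 108 149]
 [116 107  48  23  21  13  22  21   9  22  78 114 117]]
```

View pics/w1crop.png

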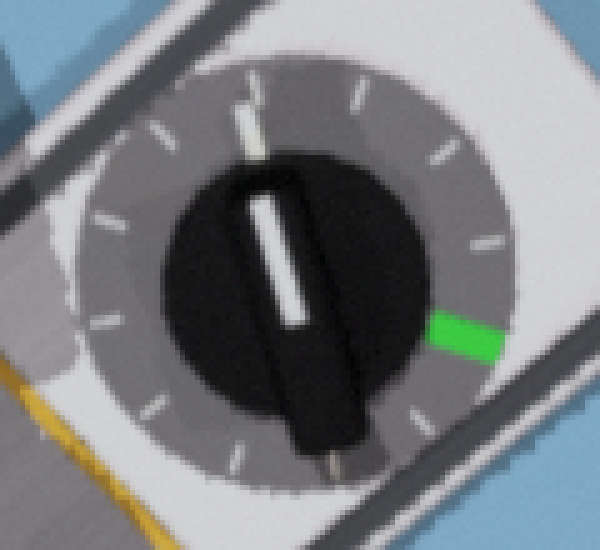

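```bash
python3 - <<'E'
from h import *
z=np.load('w1.npz'); i=eyes.camera_info('wrist')
c=dict(f=210/np.tan(np.radians(i['fov_y']/2)),cx=i['cx'],cy=i['cy'],T=z['T'])
q=lambda x,y,zz:onz(c,225+x/5-.4,125+y/5-.4,zz)[:2]
C=q(297.5,273.5,.036); C2=(onz(c,*(q0:=((163+432)/2/5+225-.4,(150+420)/2/5+125-.4)),.046)[:2])
print('axis',C,C2, 'diam',np.linalg.norm(q(77,273,.036)-q(518,273,.036)),np.linalg.norm(q(297,55,.036)-q(297,492,.036)))
a=lambda v:np.degrees(np.arctan2(v[1],v[0]))
P=onz(c,274.65,150,.040)[:2]-C; k=knob(z['r'],z['d'],c,C); G=k['P'](.036)[k['green']].mean(0)[:2]-C
s=q(260,195,.080)-q(295,325,.080)
print('pointer',np.linalg.norm(P),a(P),'mark',np.linalg.norm(G),a(G),'stripe',a(s),'bar centre line', [q(260,195,.080),q(295,325,.080)])
# unit yaw from white plate/rails: red edges of hood roof & yellow line
print('yellow line',a(q(20,390,.032)-q(165,545,.032)))
H=cv2.cvtColor(z['r'],cv2.COLOR_RGB2HSV)
print('hood edge', a(onz(c,174,216,.092)[:2]-onz(c,247,294,.092)[:2]))
E
```

```text
axis [0.48456346 0.02305784] [0.48496102 0.02278286] diam 0.09280435477938953 0.09340936657870842
pointer 0.03240986170216243 174.8754287703102 mark 0.037356127849549496 46.14636214537559 stripe 172.29988595488504 bar centre line [array([0.46069836, 0.0250791 ]), array([0.48534737, 0.02174637])]
yellow line -161.86187452499198
hood edge -163.75039067950328
```

```bash

python3 -m crank '[[0,0,0.16,-0.003,0.004,0,0.5],[0,0,0.32,-0.005,0.008,-0.04,0.5],[0,0,0.36,-0.005,0.008,-0.1,0.5],[0,0,0.36,-0.005,0.008,-0.16,0.5],[0,0,0.36,-0.005,0.008,-0.2,0.5],[0,0,0.36,-0.005,0.008,-0.24,0.5],[0,0,0.36,-0.005,0.008,-0.26,0.5],[0,0,0.36,-0.005,0.008,-0.26,0.5]]'
python3 -m crank '[[0,0,0,0,0,-0.04,0.5],[0,0,0,0,0,-0.07,0.5],[0,0,0,0,0,-0.09,0.5],[0,0,0,0,0,-0.1,0.5],[0,0,0,0,0,-0.104,0.5],[0,0,0,0,0,-0.104,0.5],[0,0,0,0,0,-0.104,0.5],[0,0,0,0,0,-0.104,0.5]]'
python3 -m crank '[[0,0,0,0,0,0,0],[0,0,0,0,0,0,0],[0,0,0,0,0,0,0],[0,0,0,0,0,0,0],[0,0,0,0,0,0,0],[0,0,0,0,0,0,0]]' 60
```

```text
t: 2.87
tool_pos: [0.4834, 0.0228, 0.118]
orientation: [-0.002, 0.056, 0.998, 0.0]
contact_force: [-0.4, 0.9, 0.7]
opening: 0.0425
grasp_force: 0.0
t: 3.53
tool_pos: [0.4859, 0.0231, 0.0689]
orientation: [0.001, 0.056, 0.998, 0.0]
contact_force: [-0.2, -0.4, 0.3]
opening: 0.0422
grasp_force: 0.0
t: 4.03
tool_pos: [0.4854, 0.0229, 0.0686]
orientation: [0.0, 0.056, 0.998, -0.0]
contact_force: [-1.6, -0.7, 5.6]
opening: 0.0139
grasp_force: 58.9
```

```bash

python3 -m crank '[[0,0,-0.14,0,0,0,0],[0,0,-0.28,0,0,0,0],[0,0,-0.42,0,0,0,0],[0,0,-0.56,0,0,0,0],[0,0,-0.7,0,0,0,0],[0,0,-0.84,0,0,0,0],[0,0,-0.98,0,0,0,0],[0,0,-1,0,0,0,0]]'
python3 -m crank '[[0,0,-0.14,0,0,0,0],[0,0,-0.28,0,0,0,0],[0,0,-0.42,0,0,0,0],[0,0,-0.56,0,0,0,0],[0,0,-0.7,0,0,0,0],[0,0,-0.84,0,0,0,0],[0,0,-0.98,0,0,0,0],[0,0,-1,0,0,0,0]]'
python3 -m crank '[[0,0,-0.14,0,0,0,0],[0,0,-0.28,0,0,0,0],[0,0,-0.42,0,0,0,0],[0,0,-0.56,0,0,0,0],[0,0,-0.7,0,0,0,0],[0,0,-0.8,0,0,0,0],[0,0,-0.83,0,0,0,0],[0,0,-0.83,0,0,0,0]]'
python3 -m crank '[[0,0,0,0,0,0,0],[0,0,0,0,0,0,0.5],[0,0,0,0,0,0,0.5],[0,0,0,0,0,0,0.5],[0,0,0,0,0,0,0.5]]'
```

```text
t: 4.7
tool_pos: [0.4857, 0.0234, 0.0686]
orientation: [0.001, 0.435, 0.901, 0.0]
contact_force: [-0.3, 1.1, 4.6]
opening: 0.0139
grasp_force: 59.0
t: 5.37
tool_pos: [0.4862, 0.0236, 0.0686]
orientation: [0.001, 0.745, 0.667, 0.001]
contact_force: [0.2, 1.8, 4.8]
opening: 0.0143
grasp_force: 58.9
t: 6.03
tool_pos: [0.4865, 0.0233, 0.0686]
orientation: [0.0, 0.919, 0.394, 0.001]
contact_force: [3.0, 0.2, 4.1]
opening: 0.0143
grasp_force: 58.8
t: 6.45
tool_pos: [0.4839, 0.0226, 0.0674]
orientation: [-0.0, 0.92, 0.393, -0.001]
contact_force: [-0.1, -0.6, 0.9]
opening: 0.0424
grasp_force: 0.0
```

```bash

python3 -m crank '[[0,0,0,0,0,0.04,0.5],[0,0,0,0,0,0.12,0.5],[0,0,0,0,0,0.2,0.5],[0,0,0,0,0,0.28,0.5],[0,0,0,0,0,0.34,0.5],[0,0,0,0,0,0.36,0.5],[0,0,0,0,0,0.36,0.5],[0,0,0,0,0,0.36,0.5]]'
python3 - <<'E'
from h import *
r,d,c=cam('wrist'); np.savez('w2.npz',r=r,d=d,T=c['T'])
save('w2crop',cv2.resize(r[110:250,205:355],None,fx=4,fy=4,interpolation=cv2.INTER_CUBIC))
E
```

```text
t: 7.12
tool_pos: [0.4844, 0.0228, 0.2472]
orientation: [-0.0, 0.92, 0.393, -0.001]
contact_force: [0.1, 0.1, -0.2]
opening: 0.0427
grasp_force: 0.0
```

View pics/w2crop.png

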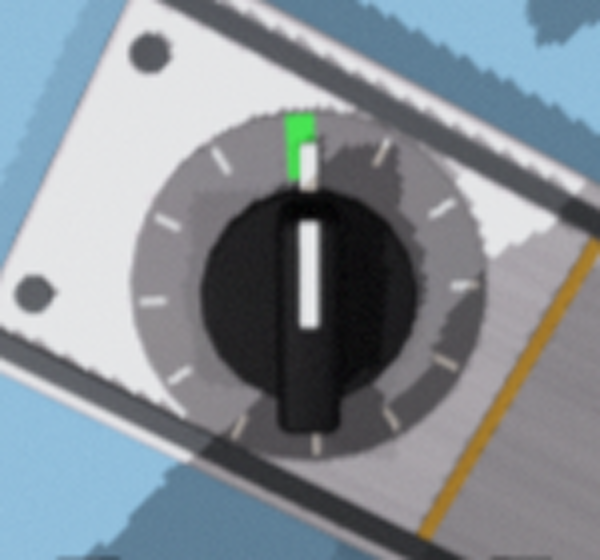

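The pointer (309,165) sits about 3° clockwise of the mark's middle (300,115 at its outer end), about 1.8 mm off. That is inside tolerance, but I'll trim it back for margin.

```bash

python3 -m crank '[[0,0,0,0,0,-0.08,0.5],[0,0,0,0,0,-0.16,0.5],[0,0,0,0,0,-0.24,0.5],[0,0,0,0,0,-0.3,0.5],[0,0,0,0,0,-0.34,0.5],[0,0,0,0,0,-0.358,0.5],[0,0,0,0,0,-0.358,0.5],[0,0,0,0,0,-0.358,0.5]]'
python3 -m crank '[[0,0,0,0,0,0,0],[0,0,0,0,0,0,0],[0,0,0,0,0,0,0],[0,0,0,0,0,0,0],[0,0,0.03,0,0,0,0],[0,0,0.06,0,0,0,0],[0,0,0.065,0,0,0,0],[0,0,0.065,0,0,0,0]]'
python3 -m crank '[[0,0,0,0,0,0,0],[0,0,0,0,0,0,0.5],[0,0,0,0,0,0,0.5],[0,0,0,0,0,0,0.5],[0,0,0,0,0,0,0.5]]'
python3 -m crank '[[0,0,0,0,0,0.04,0.5],[0,0,0,0,0,0.12,0.5],[0,0,0,0,0,0.2,0.5],[0,0,0,0,0,0.28,0.5],[0,0,0,0,0,0.34,0.5],[0,0,0,0,0,0.36,0.5],[0,0,0,0,0,0.36,0.5],[0,0,0,0,0,0.36,0.5]]'
python3 - <<'E'
from h import *
r,d,c=cam('wrist'); np.savez('w3.npz',r=r,d=d,T=c['T'])
save('w3crop',cv2.resize(r[110:250,205:355],None,fx=4,fy=4,interpolation=cv2.INTER_CUBIC))
E
```

```text
t: 7.83
tool_pos: [0.4845, 0.023, 0.0684]
orientation: [-0.0, 0.92, 0.393, -0.001]
contact_force: [0.2, -0.1, 0.0]
opening: 0.0431
grasp_force: 0.0
t: 8.5
tool_pos: [0.4863, 0.0231, 0.0705]
orientation: [0.001, 0.909, 0.416, 0.001]
contact_force: [-0.7, 0.4, 6.7]
opening: 0.0141
grasp_force: 59.6
t: 8.92
tool_pos: [0.485, 0.023, 0.069]
orientation: [0.0, 0.909, 0.416, -0.0]
contact_force: [0.2, -0.2, 0.1]
opening: 0.0428
grasp_force: 0.0
t: 9.58
tool_pos: [0.4847, 0.0229, 0.2484]
orientation: [0.0, 0.909, 0.416, -0.0]
contact_force: [0.6, 0.4, -0.7]
opening: 0.0428
grasp_force: 0.0
```

View pics/w3crop.png

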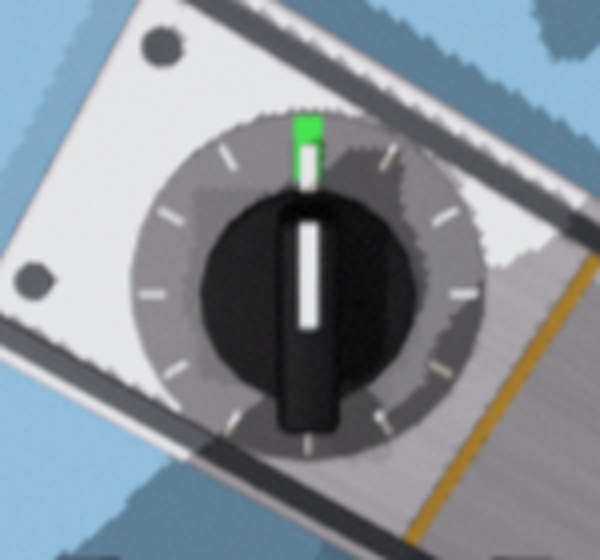

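The pointer (309,165) is now centred on the green mark. Next I'll pinch the red tab.

```bash

python3 -m crank '[[0,0,-0.14,0.02,-0.06,0,0.6],[0,0,-0.28,0.04,-0.12,0,0.6],[0,0,-0.42,0.06,-0.18,0,0.6],[0,0,-0.56,0.08,-0.24,0,0.6],[0,0,-0.69,0.085,-0.259,0,0.6],[0,0,-0.69,0.085,-0.259,-0.06,0.6],[0,0,-0.69,0.085,-0.259,-0.11,0.6],[0,0,-0.69,0.085,-0.259,-0.14,0.6]]'
python3 -m crank '[[0,0,0,0,0,-0.04,0.6],[0,0,0,0,0,-0.08,0.6],[0,0,0,0,0,-0.11,0.6],[0,0,0,0,0,-0.128,0.6],[0,0,0,0,0,-0.128,0.6],[0,0,0,0,0,-0.128,0.6]]'
python3 -m crank '[[0,0,0,0,0,0,0],[0,0,0,0,0,0,0],[0,0,0,0,0,0,0],[0,0,0,0,0,0,0],[0,0,0,0,0,0,0],[0,0,0,0,0,0,0]]' 40
```

```text
t: 10.3
tool_pos: [0.5244, -0.1065, 0.1737]
orientation: [-0.001, 0.988, 0.157, -0.004]
contact_force: [-0.6, 0.9, 0.1]
opening: 0.051
grasp_force: 0.0
t: 10.8
tool_pos: [0.5267, -0.1064, 0.1138]
orientation: [-0.0, 0.988, 0.157, -0.001]
contact_force: [0.6, 0.6, -0.3]
opening: 0.0513
grasp_force: 0.0
t: 11.3
tool_pos: [0.5285, -0.1069, 0.1161]
orientation: [0.001, 0.987, 0.158, 0.001]
contact_force: [-0.3, -1.0, 5.5]
opening: 0.0154
grasp_force: 40.7
```

```bash

python3 -m crank '[[0,0,0,-0.01,0.03,0,0],[0,0,0,-0.02,0.064,0,0],[0,0,0,-0.032,0.1,0,0],[0,0,0,-0.044,0.136,0,0],[0,0,0,-0.056,0.172,0,0],[0,0,0,-0.068,0.208,0,0],[0,0,0,-0.077,0.235,0,0],[0,0,0,-0.082,0.25,0,0]]'
python3 -m crank '[[0,0,0,-0.001,0.004,0,0],[0,0,0,-0.002,0.008,0,0],[0,0,0,-0.003,0.01,0,0],[0,0,0,-0.004,0.012,0,0],[0,0,0,-0.004,0.012,0,0]]'
```

```text
t: 11.97
tool_pos: [0.4864, 0.0192, 0.1161]
orientation: [0.001, 0.987, 0.158, 0.0]
contact_force: [-1.8, -2.9, 7.4]
opening: 0.0156
grasp_force: 41.1
t: 12.38
tool_pos: [0.4852, 0.0226, 0.1161]
orientation: [0.001, 0.988, 0.157, 0.001]
contact_force: [-1.2, -3.7, 7.3]
opening: 0.0155
grasp_force: 41.2
```

```bash

python3 -m crank '[[0,0,0,-0.001,0.003,0,0],[0,0,0,-0.002,0.006,0,0],[0,0,0,-0.002,0.006,0,0],[0,0,0,-0.002,0.006,0,0]]'
python3 -m crank '[[0,0,0,-0.001,0.003,0,0],[0,0,0,-0.002,0.006,0,0],[0,0,0,-0.002,0.006,0,0],[0,0,0,-0.002,0.006,0,0]]'
```

```text
t: 12.72
tool_pos: [0.4852, 0.0227, 0.1161]
orientation: [0.003, 0.988, 0.156, 0.001]
contact_force: [0.9, -10.5, 6.4]
opening: 0.0154
grasp_force: 41.3
t: 13.05
tool_pos: [0.4851, 0.0228, 0.1162]
orientation: [0.005, 0.988, 0.156, 0.002]
contact_force: [4.5, -17.3, 3.0]
opening: 0.0156
grasp_force: 42.4
```

The end stop has been reached: force rises while the tool stands still. Release, rise, and go to the +x side of the valve handle with the fingers shut.

```bash

python3 -m crank '[[0,0,0,0.003,-0.01,0,0.6],[0,0,0,0.003,-0.01,0,0.6],[0,0,0,0.003,-0.01,0,0.6],[0,0,0,0.003,-0.01,0,0.6],[0,0,0,0.003,-0.01,0.06,0.6],[0,0,0,0.003,-0.01,0.12,0.6],[0,0,0,0.003,-0.01,0.17,0.6],[0,0,0,0.003,-0.01,0.17,0.6]]'
python3 -m crank '[[0,0,0,0.017,-0.07,0,0],[0,0,0,0.034,-0.14,0,0],[0,0,0,0.051,-0.21,0,0],[0,0,0,0.068,-0.28,0,0],[0,0,0,0.085,-0.35,0,0],[0,0,0,0.102,-0.42,0,0],[0,0,0,0.119,-0.49,0,0],[0,0,0,0.133,-0.558,0,0]]'
python3 - <<'E'
from h import *
r,d,c=cam('wrist'); save('w4',r)
r,d,c=cam('top'); print(telemetry.get_obs()['tool_pos'])
H,S,V=cv2.split(cv2.cvtColor(r,cv2.COLOR_RGB2HSV))
m=((H<8)|(H>172))&(S>120); m[:205]=0;m[290:]=0;m[:,:230]=0;m[:,365:]=0
n,l,st,ce=cv2.connectedComponentsWithStats(m.astype(np.uint8))
for i in range(1,n):
    if st[i,4]>15: print('red',st[i],ce[i],onz(c,*ce[i],.131))
E
```

```text
t: 13.72
tool_pos: [0.4873, 0.027, 0.205]
orientation: [-0.0, 0.987, 0.158, 0.005]
contact_force: [0.1, -0.1, 0.2]
opening: 0.051
grasp_force: 0.0
t: 14.38
tool_pos: [0.551, -0.2541, 0.1992]
orientation: [-0.0, 0.987, 0.158, -0.0]
contact_force: [0.4, 0.9, -0.0]
opening: 0.0001
grasp_force: 0.0
[ 0.54979753 -0.26022662  0.19908944]
red [298 231  14  37  65] [303.96923077 248.89230769] [ 0.49654344 -0.01663106  0.131     ]
red [268 241  13  37  55] [274.01818182 258.47272727] [0.47061243 0.06287359 0.131     ]
red [284 243  12  22 132] [289.40151515 253.34848485] [0.48444074 0.02212882 0.131     ]
```

View pics/w4.png

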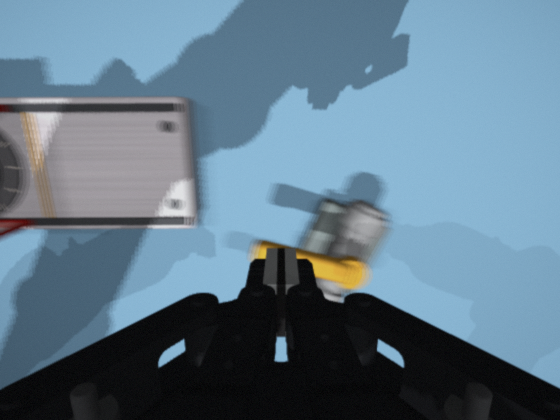

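The wrist picture shows the yellow handle from (252,250) to (365,275), with the hinge at the right end. I'll ray-cast these points, since the image was taken while still settling.

```bash
python3 - <<'E'
from h import *
r,d,c=cam('wrist'); 
H,S,V=cv2.split(cv2.cvtColor(r,cv2.COLOR_RGB2HSV)); m=(H>15)&(H<35)&(S>120); m[:,:220]=0
v,u=np.nonzero(m); b=cv2.boxPoints(cv2.minAreaRect(np.c_[u,v].astype(np.float32)))
print(len(u),[(p.round(),onz(c,*p,.078)[:2].round(4)) for p in b], onz(c,u.min(),v[u==u.min()].mean(),.078),onz(c,u.max(),v[u==u.max()].mean(),.078))
t=np.array(telemetry.get_obs()['tool_pos']); q=np.linalg.inv(c['T'])@np.r_[t+[0,0,-.019],1]; print(c['cx']-c['f']*q[0]/q[2],c['cy']+c['f']*q[1]/q[2],t)
E
```

```text
1963 [(array([233., 249.], dtype=float32), array([ 0.504 , -0.2355])), (array([284., 195.], dtype=float32), array([ 0.5595, -0.2613])), (array([462., 364.], dtype=float32), array([ 0.4585, -0.4636])), (array([411., 418.], dtype=float32), array([ 0.3872, -0.4446]))] [ 0.50244892 -0.24094585  0.078     ] [ 0.39147064 -0.44575314  0.078     ]
271.22465925244535 260.66342771537677 [ 0.54995068 -0.25620465  0.19889974]
```

```bash

python3 -m crank '[[0,0,0,0.004,0,-0.06,0],[0,0,0,0.004,0,-0.12,0],[0,0,0,0.004,0,-0.18,0],[0,0,0,0.004,0,-0.23,0],[0,0,0,0.004,0,-0.256,0],[0,0,0,0.004,0,-0.256,0],[0,0,0,0.004,0,-0.256,0]]'
python3 -m crank '[[0,0,0,-0.03,0,0,0],[0,0,0,-0.06,0.003,0,0],[0,0,0,-0.084,0.006,0,0],[0,0,0,-0.108,0.004,0,0],[0,0,0,-0.13,-0.002,0,0],[0,0,0,-0.152,-0.012,0,0],[0,0,0,-0.172,-0.026,0,0],[0,0,0,-0.186,-0.039,0,0]]'
```

```text
t: 15.12
tool_pos: [0.5529, -0.2521, 0.072]
orientation: [-0.0, 0.987, 0.158, -0.0]
contact_force: [0.3, -0.2, 0.3]
opening: 0.0003
grasp_force: 0.0
t: 15.78
tool_pos: [0.4588, -0.2736, 0.0725]
orientation: [0.0, 0.988, 0.157, 0.0]
contact_force: [1.8, 0.9, 0.9]
opening: -0.0002
grasp_force: 1.1
```

```bash

python3 -m crank '[[0,0,0,-0.01,-0.012,0,0],[0,0,0,-0.016,-0.026,0,0],[0,0,0,-0.02,-0.038,0,0],[0,0,0,-0.022,-0.048,0,0],[0,0,0,-0.022,-0.054,0,0],[0,0,0,-0.022,-0.054,0,0]]'
python3 -m crank '[[0,0,0,0,-0.004,0,0],[0,0,0,0,-0.008,0,0],[0,0,0,0,-0.008,0,0],[0,0,0,0,-0.008,0,0]]'
python3 -m crank '[[0,0,0,0,-0.004,0,0],[0,0,0,0,-0.008,0,0],[0,0,0,0,-0.008,0,0],[0,0,0,0,-0.008,0,0]]'
```

```text
t: 16.28
tool_pos: [0.4481, -0.2943, 0.0715]
orientation: [-0.005, 0.987, 0.158, -0.002]
contact_force: [-1.2, 13.9, 10.0]
opening: -0.0002
grasp_force: 6.9
t: 16.62
tool_pos: [0.4481, -0.2946, 0.0713]
orientation: [-0.008, 0.987, 0.159, -0.002]
contact_force: [-1.6, 20.3, 14.4]
opening: -0.0
grasp_force: 10.3
t: 16.95
tool_pos: [0.4481, -0.2949, 0.0713]
orientation: [-0.011, 0.987, 0.16, -0.003]
contact_force: [-3.2, 26.8, 18.6]
opening: 0.0002
grasp_force: 13.9
```

The force rises while the tool stands still, so the valve is at its stop. Back off, rise, and check.

```bash

python3 -m crank '[[0,0,0,0,0.02,0,0],[0,0,0,0,0.05,0,0],[0,0,0,0,0.06,0.06,0],[0,0,0,0,0.06,0.12,0],[0,0,0,0,0.06,0.2,0],[0,0,0,0,0.06,0.28,0],[0,0,0,-0.06,0.06,0.36,0],[0,0,0,-0.06,0.06,0.36,0]]'
python3 -m crank '[[0,0,0,0,-0.08,0.04,0],[0,0,0,0,-0.16,0.08,0],[0,0,0,0,-0.24,0.08,0],[0,0,0,0,-0.32,0.08,0],[0,0,0,0,-0.4,0.08,0],[0,0,0,0,-0.42,0.08,0],[0,0,0,0,-0.42,0.08,0],[0,0,0,0,-0.42,0.08,0]]'
python3 - <<'E'
from h import *
r,d,c=cam('top'); save('end',cv2.resize(r[200:300,240:440],None,fx=4,fy=4,interpolation=cv2.INTER_CUBIC))
H,S,V=cv2.split(cv2.cvtColor(r,cv2.COLOR_RGB2HSV)); m=(H>15)&(H<35)&(S>120); m[:,:370]=0;m[:,440:]=0;m[:215]=0;m[320:]=0
v,u=np.nonzero(m); print(cv2.fitLine(np.array([onz(c,a,b,.078)[:2] for a,b in zip(u,v)],np.float32),2,0,.01,.01).ravel())
E
```

```text
t: 17.62
tool_pos: [0.4181, -0.2812, 0.2577]
orientation: [0.003, 0.988, 0.156, 0.002]
contact_force: [0.0, -0.5, -0.3]
opening: 0.0
grasp_force: 0.0
t: 18.28
tool_pos: [0.4176, -0.4882, 0.2904]
orientation: [-0.001, 0.988, 0.157, -0.001]
contact_force: [0.6, 0.1, -0.5]
opening: -0.0
grasp_force: 0.0
[ 0.9951416  -0.09845396  0.47717708 -0.31996867]
```

View pics/end.png

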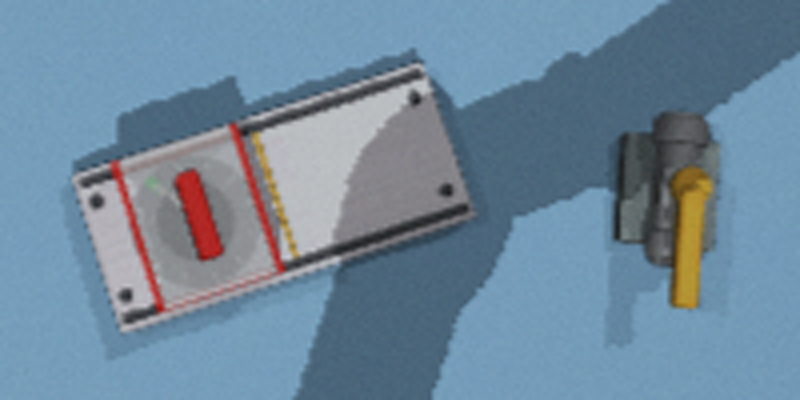

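The picture shows the hood home over the knob (tab at (198,215)) and the handle lying along the pipe, from (690,185) to (685,305). Handing in.

```bash
python3 -c "
from cell import ctrl; print(ctrl.finish_job())"
```

```text
the job is handed in; nothing more can be done
None
```

The knob pointer is centred on the green mark, the lock hood is at its end stop over the knob, and the valve handle is at its open stop; I handed the job in after about 18 s of robot time, and it gave no verdict.

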